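# Index the gauge arm over the setting disc

### The arm

A 6-joint arm with a two-finger parallel gripper is mounted at the origin on the work surface. World frame = base frame: x ahead of the robot, y to its left, z up, the work surface at z = 0. Lengths are in m, angles in rad, forces in N, time in s.
With the tool pointing down it reaches from about 0.375 to 0.975 m from the base axis. Payload 3.8 kg.
Tool frame: the origin (TCP) lies at the very end of the fingers, on their centre line; the grasp point (between the pads) lies 19 mm behind it (grip_point_offset is the distance from the TCP to the grasp point, in m); z points along the fingers, y is the direction in which the jaws open and shut (so a half turn about z gives the same grasp; the last joint's range is limited). The gripper opens to 85 mm and grips with 20 to 120 N. Pads are 22 mm wide; open, the fingers measure 114 mm over their backs; the gripper's body (76 mm by 85 mm) begins 54 mm behind the grasp point. The pads swing forward as they close: fully open they stand 13 mm farther back than shut.
Start: joints at [-1.26, 0.264, 1.604, -0, 1.274, -0.037], TCP at [0.23, -0.635, 0.231] pointing down, gripper open.
Joint ranges: [-2.63, 2.63], [-0.94, 2.18], [0.31, 2.57], [-1.31, 4.45], [0, 2.66], [-2.55, 2.55]. Speed limits (rad/s): [2.57, 2.57, 3.14, 3.14, 3.14, 3.14].

### API

Orientations are given as a unit quaternion [w, x, y, z].
In Python, from cell import * gives the robot as it stands. The module is installed in compiled form; this text tells all that it offers.
- The arm moves only by the tool play_rows, never from a script. Its argument "series" is text: rows parted by semicolons, each of 7 numbers parted by spaces: the shift along the tool's x, y, z in mm, then the turn, a rotation vector about the tool's x, y, z in degrees, then the finger opening in mm, from 0 to 85.4. A call has 1 to 8 rows; each row shifts and turns the commanded pose from where the row before left it, along the tool's axes as they then stand; what a row does not reach is not made up. A row lasts 1/12 s, in which the tool goes at most 41.7 mm and 7.16 degrees, less where a joint would pass 70% of its speed; a pose out of reach is approached as far as the arm can. A call is refused whole if a number of a shift passes 41.7 or a number of a turn 7.16, either way. A call with a gripper value outside its range is refused whole. The fingers move at their own pace and stop on an object; "squeeze" is the grip in N (left out, the last holds). Time passes only in rows, so rows that do not move let the fingers close. It gives the time, the measured TCP pose, the force and the opening at its end, in the units of the state.
- read_state(): the state, without advancing time (a new reading comes with each control period).
- get_image(name): name is "side" or "top" or "wrist"; returns (picture, depth): 420x560x3 uint8, blue, green, red; 420x560 float32, m along the optical axis (not along the pixel's ray), 0 where there is no reading.
- camera_model(name): a dict with "intrinsics" (3x3 intrinsics, pixels), "extrinsics" (4x4, takes a point from world to camera coordinates). Camera axes: x right, y down, z forward; pixel columns grow to the right and rows downward; lengths in m; the calibration is good to about 2 mm. A picture is of the moment at which its call begins: read the wrist's pose just before it. camera_model takes no time and is no camera call; for the wrist camera it gives the pose at the moment of the call.
- hand_in(): hands the job in, once; it reports no verdict.
Trained networks look in the newest picture that a camera, given by its name, has taken for a name from the list of things; names that differ only in an ending like _2 or _b are one class to them, and where a whole thing is asked for, a point or a joint stands for the part that bears it (a point fixed in the world has none). Each returns a list of dicts, best first, with "score" (0 to 1); they miss things now and then, are a little off and sometimes report something else, mostly with a low value. They report only what shows in the picture. A call takes as long as a camera call.
- spot_in(camera, query): "location" ([column, row] in pixels, amid what is visible of it).
The state is a dict: "time_s": time; "q": joint angles; "dq": joint speeds; "joint_efforts": joint torques, N m; "ee_pos": TCP position; "tool_rot": TCP orientation; "contact_force": force on the tool from outside, world axes, zero at the start; "ft_torque": the same for the moment, N m; "width": finger opening in m.
Only numpy, scipy, OpenCV 4.12 (cv2) and the standard library are available. Lean on these libraries where they do the work, as an engineer would, in place of code of your own. Each camera call takes 0.05 s, during which the arm holds its last target. There are 200 camera calls.

### The job

Swing the dial gauge's arm one hole round, so that the gauge stands over the round steel setting disc (not over the square block): hook a fingertip under the pull ring, lift the spring pin out of its hole, swing the arm across while holding it up, and let the pin drop fully home in the next hole. Hook the ring lightly without gripping it, then leave it clear; do not push, lift or carry the disc, the block, the jar, the hammer or the cup.

Things in the scene. Friction and masses are not known exactly. Their poses are not given: they have to be found in the camera images.
- pivot (a point): On the vertical hinge axis of the swing arm, 58 mm above the bench. It belongs to the grey cast stand, which is bolted to the bench, turned differently each time; its x axis points away from the row of holes. The aluminium arm reaches 205 mm from the axis over the holes towards the robot, 36 mm wide, top 66 mm above the bench.
- middle_hole (a point): Mouth of the middle one of five square 15 mm holes in the stand's raised curved steel sector (top 40 mm above the bench). The holes lie on a circle of 180 mm radius about the pivot, 0.35 rad (63 mm) apart; the sector's outer edge is at 199 mm. The arm starts at this hole.
- dial (a point): Centre of the upright dial, 60 mm across and 22 mm thick, fixed on the arm 100 mm from the pivot axis, 107 mm above the bench; the top of its stem is 159 mm above the bench.
- swing_arm (a joint): Angle of the arm, rad: 0 at the middle hole, where it starts; positive is anticlockwise seen from above (the ring end goes to the robot's right, -y). Holes at -0.70, -0.35, 0, 0.35, 0.70; the pin has about 0.014 rad of play either way in a hole. With the pin out the arm turns against a light friction (about 0.1 N m) and stays where it is left.
- index_pin (a joint): Height of the vertical 10 mm spring pin on the arm, m: 0 fully home in a hole, 0.010 when its tip rests on the sector between holes (clear above that), end stop 0.028. A spring pushes it down with 4 N at 0 to 7.5 N at the stop. Let go over a hole it drops in by itself; let go between holes it slides along the sector when pushed and drops into the next hole. Pushed hard sideways it can jam half-way until eased.
- ring (a point): Centre of the opening of the rigid pull ring on top of the pin, 175 mm from the pivot axis, 113 mm above the bench when the pin is home; x points along the arm to the pivot, z up. Opening 64 mm wide by 46 high, of 8 mm round bar. It leans 40 degrees, top towards the pivot: a finger pointing at the pivot, slanting 40 to 50 degrees down, goes through. Upper bar: 17 mm along x, 21 mm above this point.
- gauge_foot (a point): Underside of the gauge's foot (18 mm across) below the arm, 100 mm from the pivot axis and 30 mm above the bench, 6 mm above the disc's top. Its centre must come over the disc.
- disc_center (a point): Centre of the loose round steel setting disc, 32 mm across and 12 mm high, standing on the stand's base (12 mm above the bench) under the gauge position of the neighbouring hole on one side or the other, 100 mm from the pivot axis.
- block: Loose square steel block, 27 x 27 x 12 mm, origin at the centre of its underside; it stands on the base under the other neighbouring hole's gauge position.
- jar_mid (a point): Middle (half-way up) of a loose closed amber glass jar, 60 mm across, 75 mm high, standing on the bench beside the stand.
- hammer_mid (a point): A point in the loose hammer lying on the bench beside the stand, 12 mm above the hammer's underside, near the middle of its length; the handle points along its -x axis.
- cup_mid (a point): Middle (half-way up) of a loose white cup, 70 mm across the rim and 85 mm high, standing on the bench beside the stand, nearer the robot than the jar.

How it is judged:
By the outcome, as a careful person would: the job done as asked, in the order asked, and still so for the second after the job is handed in, with the robot touching nothing.
It also fails if it takes over 51 s, if anything falls off the work surface, if the arm or the gripper's body presses on something with over 40 N, if the wrist force passes 120 N, or if a joint passes its speed limit or range.

## Working session

There is one attempt and no reset: what is moved stays moved. The work goes in short steps, Python scripts to look and compute and a tool call to move; the robot and the scene stay as the last step left them, time stands still between calls to the robot, and variables do not carry over. Pictures are saved under pics/ and viewed, about 8 in all and at most 12, crops included, and the job is handed in when it is done.

Besides the shell and the picture viewer there is one more tool, called after "Call:" by a JSON object that holds its "fn" and its "kwargs". play_rows: Moves the arm, as the interface text tells. Its arguments: {"type":"object","properties":{"series":{"type":"string"},"squeeze":{"type":"number"}},"required":["series"]}

```bash
mkdir -p pics; cat > h.py <<'E'
from cell import *
import numpy as np, cv2
from scipy.spatial.transform import Rotation as R
def unproj(cam,D,u,v,m=None):
    m=m or camera_model(cam);K=np.array(m["intrinsics"]);E=np.array(m["extrinsics"])
    d=D[int(round(v)),int(round(u))]
    p=np.linalg.inv(K)@[u,v,1]*d
    return (np.linalg.inv(E)@np.r_[p,1])[:3]
def proj(cam,P):
    m=camera_model(cam);c=np.array(m["extrinsics"])@np.r_[P,1];p=np.array(m["intrinsics"])@c[:3];return p[:2]/p[2]
def rayz(cam,u,v,z):
    m=camera_model(cam);K=np.array(m["intrinsics"]);E=np.linalg.inv(np.array(m["extrinsics"]))
    d=E[:3,:3]@np.linalg.inv(K)@[u,v,1];o=E[:3,3];return o+d*(z-o[2])/d[2]
E
python3 - <<'E'
from h import *
s=read_state();print(s)
for c in ["top","side"]:
    I,D=get_image(c);cv2.imwrite(f"pics/{c}0.png",I);np.save(f"{c}0.npy",D)
    print(c,np.round(np.linalg.inv(camera_model(c)["extrinsics"])[:3],3).tolist())
    for q in ["pivot","middle_hole","dial","ring","gauge_foot","disc_center","block","jar_mid","hammer_mid","cup_mid"]:
        for r in spot_in(c,q)[:2]:
            u,v=r["location"];print(c,q,round(r["score"],2),np.round([u,v]),np.round(unproj(c,D,u,v),3))
E
```

```text
{'time_s': 0.0, 'q': array([-1.25990270e+00,  2.64787834e-01,  1.60538533e+00,  2.95828676e-05,
        1.27367635e+00, -3.69094247e-02]), 'dq': array([ 6.41232915e-04,  4.39149060e-04, -5.28044053e-04, -1.80814934e-03,
       -6.04782978e-05,  3.16010386e-05]), 'joint_efforts': array([-2.53053616e-05, -5.15110123e+01, -3.67311823e+01, -2.15626574e-04,
        1.29416987e-02,  4.92000339e-06]), 'ee_pos': array([ 0.22984082, -0.63388853,  0.22993253]), 'tool_rot': array([-1.11978742e-03,  9.84917323e-01,  1.73021945e-01, -1.40096771e-04]), 'contact_force': array([ 0.10224707,  0.5772535 , -0.02315093]), 'ft_torque': array([ 0.00245554, -0.01914185,  0.0141045 ]), 'width': 0.08541352647474014}
top [[0.029, -0.987, 0.158, 0.505], [-1.0, -0.03, -0.006, 0.042], [0.011, -0.158, -0.987, 0.917]]
top pivot 0.57 [338. 212.] [ 0.632 -0.076  0.132]
top middle_hole 0.78 [333. 207.] [ 0.651 -0.078  0.067]
top dial 0.8 [341. 212.] [ 0.632 -0.082  0.136]
top ring 0.76 [351. 255.] [ 0.56  -0.108  0.086]
top gauge_foot 0.92 [339. 212.] [ 0.631 -0.078  0.136]
top block 0.54 [322. 218.] [ 0.634 -0.062  0.026]
top jar_mid 0.64 [235. 193.] [0.671 0.109 0.076]
top hammer_mid 0.81 [442. 185.] [ 0.71  -0.303  0.027]
top cup_mid 0.64 [226. 260.] [0.549 0.127 0.007]
top cup_mid 0.57 [340. 213.] [ 0.63  -0.081  0.137]
side [[0.933, -0.211, 0.292, 0.324], [-0.36, -0.509, 0.782, -0.769], [-0.016, -0.834, -0.551, 0.652]]
side pivot 0.9 [331. 271.] [ 0.65  -0.092  0.014]
side middle_hole 0.72 [331. 271.] [ 0.65  -0.093  0.014]
side middle_hole 0.72 [280. 253.] [ 0.571 -0.039  0.041]
side dial 0.64 [322. 246.] [ 0.621 -0.112  0.094]
side ring 0.38 [418. 347.] [ 0.692 -0.317  0.027]
side gauge_foot 0.91 [321. 248.] [ 0.62  -0.11   0.088]
side disc_center 0.61 [335. 281.] [ 0.639 -0.133  0.027]
side jar_mid 0.68 [304. 202.] [0.671 0.09  0.05 ]
side hammer_mid 0.88 [421. 349.] [ 0.696 -0.32   0.024]
side cup_mid 0.77 [240. 204.] [0.535 0.098 0.074]
```

```bash
python3 - <<'E'
import cv2
I=cv2.imread("pics/top0.png")[130:310,190:470];cv2.imwrite("pics/a.png",cv2.resize(I,None,fx=2.8,fy=2.8,interpolation=cv2.INTER_CUBIC))
I=cv2.imread("pics/side0.png")[150:400,190:470];cv2.imwrite("pics/b.png",cv2.resize(I,None,fx=2.4,fy=2.4,interpolation=cv2.INTER_CUBIC))
E
```

```text
(no output)
```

View pics/a.png

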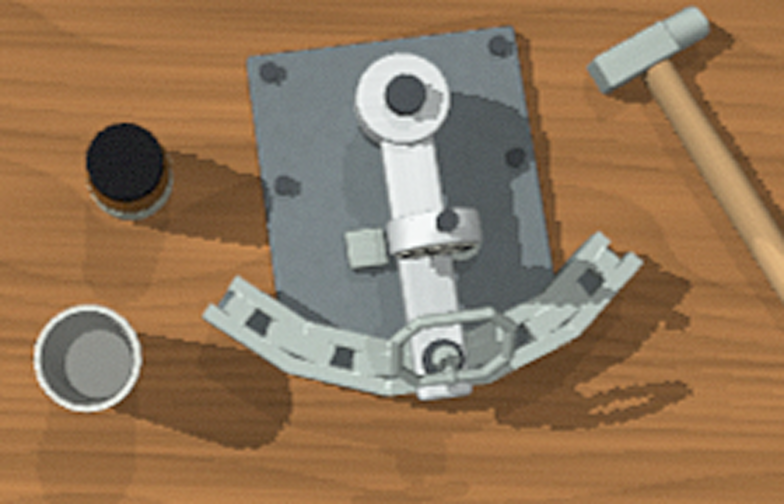

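View pics/b.png

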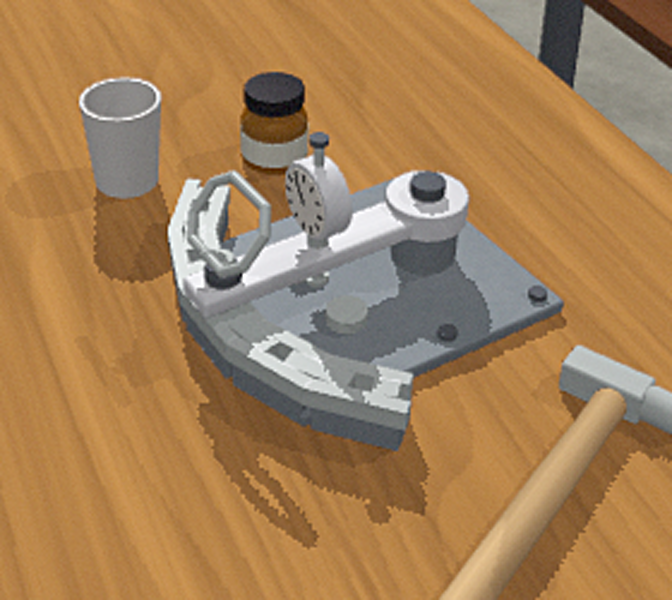

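The top view shows the arm at the middle hole. The block is on the robot's left at crop pixel (365,248), and the pull ring is around (458,345). The side view shows the disc at crop pixel (347,313), on the -y side, so the swing is +0.35 rad. Next I fit the stand's pose.

```bash
cat >> h.py <<'E'
def plan(P,z,x_up=True):
    """tool target R: z axis given, y horizontal"""
    z=np.array(z)/np.linalg.norm(z);y=np.cross(z,[0,0,1]);y/=np.linalg.norm(y);return R.from_matrix(np.c_[np.cross(y,z),y,z])
def cur():
    s=read_state();q=s["tool_rot"];return s["ee_pos"],R.from_quat([q[1],q[2],q[3],q[0]])
def rows(P,Rt,n):
    p,r=cur();w=(r.inv()*Rt).as_rotvec()/n;dp=(P-p)/n
    for i in range(n):
        rr=r*R.from_rotvec(w*i);print(np.round(np.r_[rr.inv().apply(dp)*1e3,np.degrees(w)],1).tolist())
E
python3 - <<'E'
from h import *
from scipy.optimize import least_squares
D=np.load("top0.npy");C=lambda x,y:(190+x/2.8,130+y/2.8)
H=[(rayz("top",*C(*p),0.040),a) for p,a in [((258,322),-.7),((343,357),-.35),((522,337),.35),((592,283),.7)]]
S=np.load("side0.npy")
cap=unproj("top",D,*C(405,95));print("cap",cap)
for z in(.09,.1):print(rayz("top",*C(405,95),z))
def f(v):
    return np.concatenate([h[:2]-(v[:2]-.18*np.array([np.cos(v[2]+a),np.sin(v[2]+a)])) for h,a in H]+[.5*(cap[:2]-v[:2])])
s=least_squares(f,[.74,-.06,0]);v=s.x;print(v,np.round(s.fun*1e3,1))
d=np.array([np.cos(v[2]),np.sin(v[2])])
for n,r,a,z in [("ring",.175,0,.113),("ring2",.175,.35,.113),("stem",.1,0,.159),("upbar",.158,0,.134),("lowbar",.192,0,.092),("disc",.1,.35,.024),("blk",.1,-.35,.024)]:
    P=np.r_[v[:2]-r*np.array([np.cos(v[2]+a),np.sin(v[2]+a)]),z]
    print(n,np.round(P,4),"top crop",np.round((proj("top",P)-[190,130])*2.8),"side crop",np.round((proj("side",P)-[190,150])*2.4))
E
```

```text
cap [ 0.73051875 -0.07727032  0.08523702]
[ 0.7292303  -0.07658915  0.09      ]
[ 0.72652518 -0.075159    0.1       ]
[ 0.73163514 -0.07904892  0.14707405] [-0.2  1.1  0.6  0.3 -0.1 -0.9 -0.1 -0.9 -0.6  0.9]
ring [ 0.5585 -0.1047  0.113 ] top crop [453. 349.] side crop [229. 224.]
ring2 [ 0.5778 -0.1625  0.113 ] top crop [544. 322.] side crop [287. 266.]
stem [ 0.6327 -0.0937  0.159 ] top crop [449. 221.] side crop [322. 138.]
upbar [ 0.5753 -0.1022  0.134 ] top crop [455. 320.] side crop [250. 192.]
lowbar [ 0.5417 -0.1072  0.092 ] top crop [451. 378.] side crop [209. 256.]
disc [ 0.6437 -0.1267  0.024 ] top crop [461. 238.] side crop [351. 310.]
blk [ 0.6337 -0.0589  0.024 ] top crop [366. 249.] side crop [302. 260.]
```

```bash
python3 - <<'E'
from h import *
t=np.radians(42);z=np.r_[np.cos(t)*np.cos(.147),np.cos(t)*np.sin(.147),-np.sin(t)]
P=np.array([.5585,-.1047,.113])-.10*z;print(P)
rows(P,plan(P,z),20)
E
```

```text
[ 0.484987   -0.11558493  0.17991306]
[20.8, -20.1, 2.6, -0.2, 2.4, 0.5]
[20.5, -20.3, 3.3, -0.2, 2.4, 0.5]
[20.2, -20.5, 4.1, -0.2, 2.4, 0.5]
[19.8, -20.7, 4.9, -0.2, 2.4, 0.5]
[19.4, -20.9, 5.6, -0.2, 2.4, 0.5]
[18.9, -21.1, 6.3, -0.2, 2.4, 0.5]
[18.4, -21.3, 7.0, -0.2, 2.4, 0.5]
[17.9, -21.5, 7.7, -0.2, 2.4, 0.5]
[17.4, -21.7, 8.3, -0.2, 2.4, 0.5]
[16.8, -21.9, 8.9, -0.2, 2.4, 0.5]
[16.2, -22.1, 9.5, -0.2, 2.4, 0.5]
[15.6, -22.3, 10.1, -0.2, 2.4, 0.5]
[15.0, -22.5, 10.6, -0.2, 2.4, 0.5]
[14.3, -22.7, 11.2, -0.2, 2.4, 0.5]
[13.6, -22.8, 11.6, -0.2, 2.4, 0.5]
[12.9, -23.0, 12.1, -0.2, 2.4, 0.5]
[12.2, -23.2, 12.5, -0.2, 2.4, 0.5]
[11.4, -23.3, 12.9, -0.2, 2.4, 0.5]
[10.7, -23.5, 13.3, -0.2, 2.4, 0.5]
[9.9, -23.7, 13.6, -0.2, 2.4, 0.5]
```

Call:
{"fn": "play_rows", "kwargs": {"series": "21 -20 3 0 2.4 0.5 0;20.5 -20.3 3.3 0 2.4 0.5 0;20 -20.5 4 0 2.4 0.5 0;20 -20.7 5 0 2.4 0.5 0;19.4 -21 5.6 0 2.4 0.5 0;19 -21 6.3 0 2.4 0.5 0;18.4 -21.3 7 0 2.4 0.5 0;18 -21.5 7.7 0 2.4 0.5 0", "squeeze": 20}}

```text
time_s: 1.77
ee_pos: [0.3319, -0.4251, 0.2129]
tool_rot: [-0.029, 0.976, 0.136, 0.165]
contact_force: [0.2, -0.2, 0.9]
width: 0.0003
```

Call:
{"fn": "play_rows", "kwargs": {"series": "17.4 -21.7 8.3 0 2.4 0.5 0;17 -22 9 0 2.4 0.5 0;16 -22 9.5 0 2.4 0.5 0;15.6 -22.3 10 0 2.4 0.5 0;15 -22.5 10.6 0 2.4 0.5 0;14.3 -22.7 11 0 2.4 0.5 0;13.6 -22.8 11.6 0 2.4 0.5 0;0 0 0 0 0 0 0"}}

```text
time_s: 2.43
ee_pos: [0.4159, -0.237, 0.1994]
tool_rot: [-0.056, 0.946, 0.102, 0.304]
contact_force: [0.8, 0.8, -0.9]
width: -0.0002
```

```bash
python3 - <<'E'
from h import *
t=np.radians(42);z=np.r_[np.cos(t)*np.cos(.147),np.cos(t)*np.sin(.147),-np.sin(t)]
P=np.array([.5585,-.1047,.113])-.10*z
rows(P,plan(P,z),6)
s=read_state();print(s["q"],s["contact_force"])
E
```

```text
[10.4, -16.9, 12.5, -0.8, 2.0, 0.3]
[9.9, -17.2, 12.6, -0.8, 2.0, 0.3]
[9.4, -17.4, 12.7, -0.8, 2.0, 0.3]
[8.8, -17.6, 12.8, -0.8, 2.0, 0.3]
[8.3, -17.9, 12.8, -0.8, 2.0, 0.3]
[7.7, -18.1, 12.8, -0.8, 2.0, 0.3]
[-0.99848389 -0.26131702  2.31838917  0.7241921   1.02091534 -0.01261371] [ 0.78110336  0.80283866 -0.85687423]
```

Call:
{"fn": "play_rows", "kwargs": {"series": "10.4 -17 12.5 -0.8 2 0.3 0;10 -17 12.6 -0.8 2 0.3 0;9.4 -17.4 12.7 -0.8 2 0.3 0;9 -17.6 12.8 -0.8 2 0.3 0;8.3 -18 12.8 -0.8 2 0.3 0;7.7 -18 12.8 -0.8 2 0.3 0;0 0 0 0 0 0 0;0 0 0 0 0 0 0"}}

```text
time_s: 3.1
ee_pos: [0.486, -0.12, 0.1813]
tool_rot: [-0.029, 0.912, 0.068, 0.404]
contact_force: [0.7, -0.3, -0.1]
width: -0.0
```

```bash
python3 - <<'E'
from h import *
t=np.radians(42);z=np.r_[np.cos(t)*np.cos(.147),np.cos(t)*np.sin(.147),-np.sin(t)]
P=np.array([.5585,-.1047,.113])-.10*z
rows(P,plan(P,z),1);rows(P+.1*z,plan(P,z),1)
s=read_state();print(s["q"],s["ee_pos"],s["contact_force"])
I,D=get_image("wrist");J,_=get_image("side")
cv2.imwrite("pics/c.png",np.hstack([cv2.resize(I,(400,300)),cv2.resize(J[100:400,150:550],(400,300))]))
E
```

```text
[-1.3, -4.5, 0.6, -0.0, 0.2, 0.1]
[-0.9, -4.5, 100.6, -0.0, 0.2, 0.1]
[-0.6874358  -0.38995088  2.53845896  1.08246469  0.67052927 -0.04483954] [ 0.48604068 -0.11995927  0.18129692] [ 0.6594816  -0.28192498 -0.06464422]
```

View pics/c.png

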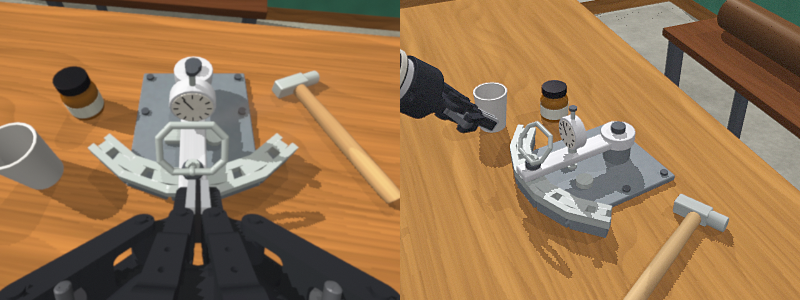

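The wrist view has the closed fingertips centred just in front of the ring, around (205,180) against the ring at (190,148) in the left half. The side view shows clear space all round, so I go in.

Call:
{"fn": "play_rows", "kwargs": {"series": "-1 -4.5 10 0 0.2 0 0;0 0 15 0 0 0 0;0 0 15 0 0 0 0;0 0 15 0 0 0 0;0 0 10 0 0 0 0;0 0 5 0 0 0 0;0 0 0 0 0 0 0"}}

```text
time_s: 3.78
ee_pos: [0.5372, -0.1106, 0.1341]
tool_rot: [-0.029, 0.911, 0.066, 0.406]
contact_force: [-0.6, -0.3, 1.0]
width: 0.0001
```

```bash
python3 - <<'E'
from h import *
t=np.radians(42);z=np.r_[np.cos(t)*np.cos(.147),np.cos(t)*np.sin(.147),-np.sin(t)]
P=np.array([.5585,-.1047,.113])
rows(P,plan(P,z),1)
s=read_state();print(s["q"],s["ee_pos"],s["contact_force"])
I,D=get_image("wrist");J,_=get_image("side")
cv2.imwrite("pics/d.png",np.hstack([cv2.resize(I[120:330,140:420],(400,300)),cv2.resize(J[150:300,180:380],(400,300))]))
E
```

```text
[-1.0, -2.8, 30.4, 0.1, -0.0, -0.0]
[-0.56151013 -0.18745159  2.51097352  1.36313206  0.51475166 -0.28212769] [ 0.53719149 -0.11061968  0.13408367] [-0.62761629 -0.33687298  0.9503391 ]
```

View pics/d.png

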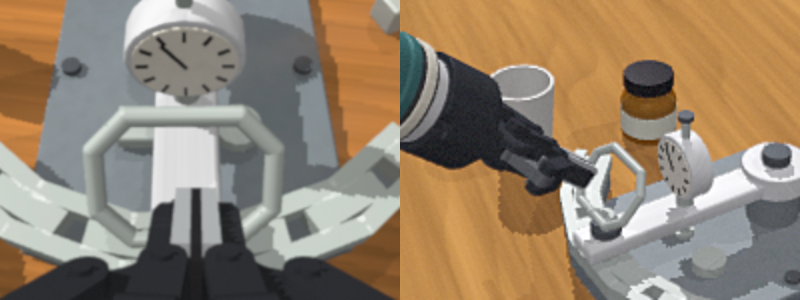

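The fingertip is just in front of the ring at mid-height. In the wrist crop it is at (195,190), with the ring's centre line at about 183. I go through the ring with a small shift to the left.

Call:
{"fn": "play_rows", "kwargs": {"series": "-1 -2.5 10 0 0 0 0;0 0 10 0 0 0 0;0 0 10 0 0 0 0;0 0 10 0 0 0 0;0 0 8 0 0 0 0;0 0 4 0 0 0 0;0 0 0 0 0 0 0"}}

```text
time_s: 4.47
ee_pos: [0.574, -0.1018, 0.0989]
tool_rot: [-0.029, 0.911, 0.067, 0.406]
contact_force: [-0.1, 0.1, -0.1]
width: -0.0003
```

```bash
python3 - <<'E'
from h import *
t=np.radians(42);z=np.r_[np.cos(t)*np.cos(.147),np.cos(t)*np.sin(.147),-np.sin(t)]
P=np.array([.5585,-.1047,.113])
rows(P,plan(P,z),1)
s=read_state();print(s["q"],s["ee_pos"],s["contact_force"])
I,D=get_image("wrist");J,_=get_image("side")
cv2.imwrite("pics/e.png",np.hstack([cv2.resize(I[120:330,140:420],(400,300)),cv2.resize(J[150:300,180:380],(400,300))]))
E
```

```text
[-0.1, 0.7, -21.1, 0.1, -0.0, 0.0]
[-0.4836289  -0.03849375  2.47491018  1.62801973  0.45292475 -0.51764107] [ 0.57399866 -0.10177522  0.09891791] [-0.07541175  0.10563378 -0.13185449]
```

View pics/e.png

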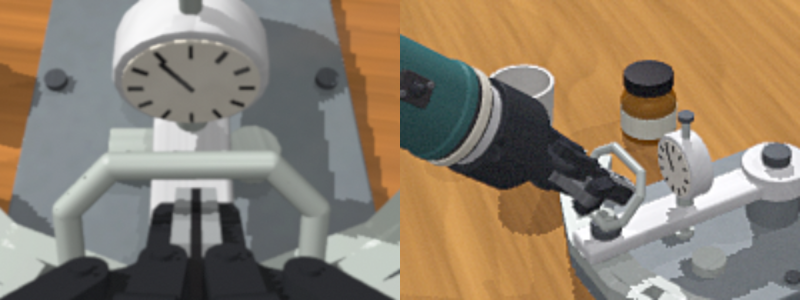

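The fingertip is through the ring and touching nothing, with tip about 21 mm beyond the centre. The upper bar is clear at crop row 160. Next I take up the gap along tool x until contact.

Call:
{"fn": "play_rows", "kwargs": {"series": "3 0.5 0 0 0 0 0;3 0 0 0 0 0 0;3 0 0 0 0 0 0;1.5 0 0 0 0 0 0;0 0 0 0 0 0 0"}}

```text
time_s: 4.98
ee_pos: [0.5813, -0.101, 0.1073]
tool_rot: [-0.029, 0.911, 0.067, 0.406]
contact_force: [-0.2, -0.4, -0.0]
width: 0.0003
```

Call:
{"fn": "play_rows", "kwargs": {"series": "1.5 0 0 0 0 0 0;1 0 0 0 0 0 0;0 0 0 0 0 0 0"}}

```text
time_s: 5.23
ee_pos: [0.5817, -0.1005, 0.1075]
tool_rot: [-0.029, 0.911, 0.067, 0.405]
contact_force: [-2.9, -0.0, -0.7]
width: 0.0001
```

Call:
{"fn": "play_rows", "kwargs": {"series": "1.5 0 -1.3 0 0 0 0;1.5 0 -1.3 0 0 0 0;1.5 0 -1.3 0 0 0 0;1.5 0 -1.3 0 0 0 0;0 0 0 0 0 0 0"}}

```text
time_s: 5.65
ee_pos: [0.5816, -0.1003, 0.1154]
tool_rot: [-0.029, 0.911, 0.067, 0.405]
contact_force: [-4.1, -0.1, -6.0]
width: -0.0001
```

```bash
python3 - <<'E'
from h import *
s=read_state();print(s["q"],s["ee_pos"],s["contact_force"])
E
```

```text
[-0.4696249  -0.06389018  2.45330102  1.53601329  0.44272477 -0.40526576] [ 0.58158638 -0.10028988  0.11540809] [-4.08765557 -0.13928527 -6.03562621]
```

Call:
{"fn": "play_rows", "kwargs": {"series": "1.5 0 -1.3 0 0 0 0;1.5 0 -1.3 0 0 0 0;1.5 0 -1.3 0 0 0 0;1.5 0 -1.3 0 0 0 0;1.5 0 -1.3 0 0 0 0;1 0 -0.9 0 0 0 0;0 0 0 0 0 0 0;0 0 0 0 0 0 0"}}

```text
time_s: 6.32
ee_pos: [0.5816, -0.1002, 0.1264]
tool_rot: [-0.029, 0.911, 0.067, 0.405]
contact_force: [-5.7, -0.8, -6.6]
width: -0.0001
```

```bash
python3 - <<'E'
from h import *
s=read_state();print(s["q"],s["ee_pos"],s["contact_force"])
I,D=get_image("wrist");J,_=get_image("side")
cv2.imwrite("pics/f.png",np.hstack([cv2.resize(I[120:330,140:420],(400,300)),cv2.resize(J[150:300,180:380],(400,300))]))
E
```

```text
[-0.46935987 -0.08829558  2.44705022  1.4711344   0.4446367  -0.33311037] [ 0.5816116  -0.10019293  0.12641276] [-5.66082596 -0.76305293 -6.63282585]
```

View pics/f.png

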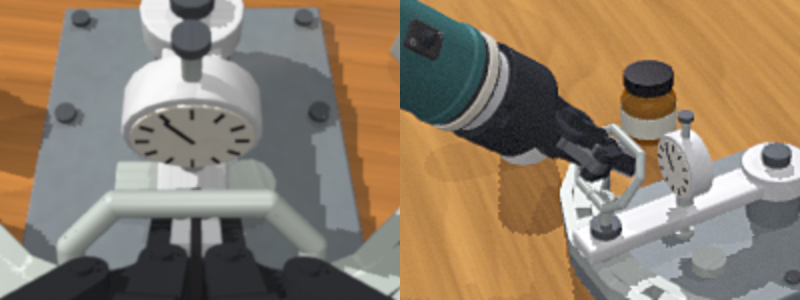

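The ring is up about 19 mm on the fingertip with light forces (about 6.6 N down). Now I swing about the pivot, +2° per row.

Call:
{"fn": "play_rows", "kwargs": {"series": "0 2.6 0 0.75 0 -0.67 0;0.1 5.3 0.1 1.49 0 -1.34 0;0.1 5.3 0.1 1.49 0 -1.34 0;0.1 5.3 0.1 1.49 0 -1.34 0;0 2.6 0 0.75 0 -0.67 0;0 0 0 0 0 0 0"}}

```text
time_s: 6.92
ee_pos: [0.5872, -0.1228, 0.127]
tool_rot: [-0.057, 0.904, 0.131, 0.402]
contact_force: [-5.5, -2.5, -6.2]
width: -0.0
```

```bash
cat >> h.py <<'E'
piv=np.array([.7316,-.0790])
def rep():
    s=read_state();p,r=cur();d=piv-p[:2];z=r.apply([0,0,1])
    print("q",np.round(s["q"],3),"p",np.round(p,4),"F",np.round(s["contact_force"],1),"r %.4f ang %.3f toolyaw %.3f slant %.1f t %.2f"%(np.hypot(*d),np.arctan2(d[1],d[0])-.147,np.arctan2(z[1],z[0])-.147,np.degrees(np.arcsin(-z[2])),s["time_s"]))
def arm():
    """arm angle from the side+top cameras: points on stem top/dial spot"""
    for c in("top","side"):
        I,D=get_image(c)
        for q in("gauge_foot","ring"):
            r=spot_in(c,q)
            if r:
                u,v=r[0]["location"];P=unproj(c,D,u,v);d=piv-P[:2];print(c,q,round(r[0]["score"],2),np.round([u,v]),np.round(P,3),"ang %.3f r %.3f"%(np.arctan2(d[1],d[0])-.147,np.hypot(*d)))
    return
E
python3 - <<'E'
from h import *
rep();arm()
E
```

```text
q [-0.585 -0.012  2.374  1.345  0.621 -0.398] p [ 0.5872 -0.1228  0.127 ] F [-5.5 -2.5 -6.2] r 0.1509 ang 0.148 toolyaw 0.137 slant 42.1 t 6.92
top gauge_foot 0.82 [342. 203.] [ 0.659 -0.095  0.067] ang 0.076 r 0.074
top ring 0.82 [365. 242.] [ 0.577 -0.12   0.154] ang 0.113 r 0.159
side gauge_foot 0.67 [324. 247.] [ 0.624 -0.115  0.093] ang 0.173 r 0.114
side ring 0.93 [292. 255.] [ 0.561 -0.13   0.107] ang 0.145 r 0.178
```

Call:
{"fn": "play_rows", "kwargs": {"series": "0 2.6 0 0.75 0 -0.67 0;0.1 5.3 0.1 1.49 0 -1.34 0;0.1 5.3 0.1 1.49 0 -1.34 0;0.1 5.3 0.1 1.49 0 -1.34 0;0.1 5.3 0.1 1.49 0 -1.34 0;0.1 4 0.1 1.1 0 -1 0;0 2 0 0.5 0 -0.5 0;0 0 0 0 0 0 0"}}

```text
time_s: 7.88
ee_pos: [0.5993, -0.1504, 0.1278]
tool_rot: [-0.095, 0.887, 0.218, 0.395]
contact_force: [-4.5, -3.0, -7.2]
width: -0.0002
```

```bash
python3 - <<'E'
from h import *
rep();arm()
I,D=get_image("top");J,_=get_image("side");np.save("top1.npy",D)
A=cv2.resize(I[150:290,250:430],(514,400),interpolation=cv2.INTER_CUBIC)
cv2.imwrite("pics/g.png",A)
E
```

```text
q [-0.683  0.11   2.243  1.198  0.821 -0.48 ] p [ 0.5993 -0.1504  0.1278] F [-4.5 -3.  -7.2] r 0.1503 ang 0.348 toolyaw 0.331 slant 42.0 t 7.88
top gauge_foot 0.83 [352. 199.] [ 0.667 -0.115  0.066] ang 0.356 r 0.074
top ring 0.51 [383. 237.] [ 0.589 -0.153  0.146] ang 0.329 r 0.161
side gauge_foot 0.89 [333. 253.] [ 0.633 -0.133  0.092] ang 0.354 r 0.113
side ring 0.83 [308. 265.] [ 0.575 -0.162  0.105] ang 0.340 r 0.178
```

View pics/g.png

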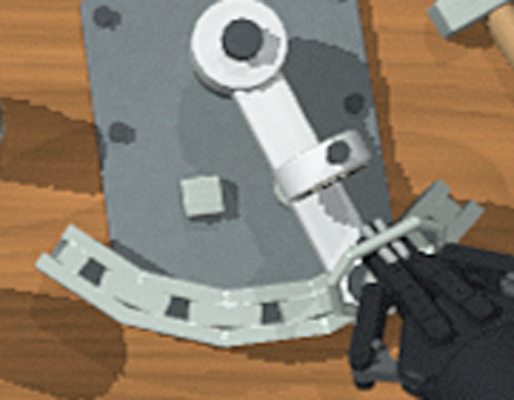

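```bash
python3 - <<'E'
from h import *
I,D=get_image("top");g=cv2.cvtColor(I[195:212,360:380],cv2.COLOR_BGR2GRAY);m=g<100
v,u=np.nonzero(m);c=[360+u.mean(),195+v.mean()];print(c,m.sum())
P=rayz("top",*c,.157);d=piv-P[:2];print(P,np.arctan2(d[1],d[0])-.147,np.hypot(*d))
g0=cv2.cvtColor(cv2.imread("pics/top0.png")[200:217,340:360],cv2.COLOR_BGR2GRAY);v,u=np.nonzero(g0<100)
c=[340+u.mean(),200+v.mean()];P=rayz("top",*c,.157);d=piv-P[:2];print(c,len(u),P,np.arctan2(d[1],d[0])-.147,np.hypot(*d))
E
```

```text
[np.float64(370.5798319327731), np.float64(202.35294117647058)] 119
[ 0.64567464 -0.1287615   0.157     ] 0.3779285612442611 0.0992943778714281
[np.float64(351.5977011494253), np.float64(205.19540229885058)] 87 [ 0.6397707  -0.09639708  0.157     ] 0.04023128067379461 0.09346271215607971
```

```bash
cat >> h.py <<'E'
def stem(I,box):
    x0,y0,x1,y1=box
    for th in (65,75,85):
        g=cv2.cvtColor(I[y0:y1,x0:x1],cv2.COLOR_BGR2GRAY);n,l,s,c=cv2.connectedComponentsWithStats((g<th).astype(np.uint8))
        for k in range(1,n):
            if s[k,4]>15:
                P=rayz("top",c[k][0]+x0,c[k][1]+y0,.159);d=piv-P[:2];print(th,s[k].tolist(),np.round(c[k]+[x0,y0],1),"ang %.3f r %.4f"%(np.arctan2(d[1],d[0])-.147,np.hypot(*d)))
E
python3 - <<'E'
from h import *
stem(cv2.imread("pics/top0.png"),(338,195,365,220))
I,D=get_image("top");stem(I,(356,192,386,218))
E
```

```text
85 [8, 10, 7, 7, 35] [349.1 208.4] ang -0.016 r 0.0986
85 [9, 8, 7, 7, 29] [367.7 203. ] ang 0.323 r 0.0982
```

Call:
{"fn": "play_rows", "kwargs": {"series": "0 1 0 0 0 0 0;0 0.8 0 0 0 0 0;-1.5 0 1.3 0 0 0 0;-1.5 0 1.3 0 0 0 0;-1.5 0 1.3 0 0 0 0;-1.5 0 1.3 0 0 0 0;-1.5 0 1.3 0 0 0 0;0 0 0 0 0 0 0"}}

```text
time_s: 9.05
ee_pos: [0.599, -0.1498, 0.1175]
tool_rot: [-0.096, 0.887, 0.218, 0.395]
contact_force: [-4.1, -2.9, -6.7]
width: -0.0003
```

```bash
python3 - <<'E'
from h import *
rep()
I,D=get_image("top");stem(I,(356,192,386,218))
E
```

```text
q [-0.683  0.128  2.248  1.218  0.814 -0.508] p [ 0.599  -0.1498  0.1175] F [-4.1 -2.9 -6.7] r 0.1503 ang 0.343 toolyaw 0.333 slant 42.0 t 9.05
85 [9, 7, 8, 8, 32] [368.4 202.6] ang 0.336 r 0.0981
```

Call:
{"fn": "play_rows", "kwargs": {"series": "-1.5 0 1.3 0 0 0 0;-1.5 0 1.3 0 0 0 0;0 0 0 0 0 0 0"}}

```text
time_s: 9.35
ee_pos: [0.5992, -0.15, 0.1138]
tool_rot: [-0.096, 0.887, 0.218, 0.395]
contact_force: [-4.7, -2.0, -5.6]
width: -0.0001
```

Call:
{"fn": "play_rows", "kwargs": {"series": "-1.5 0 1.3 0 0 0 0;-1.5 0 1.3 0 0 0 0;-1.5 0 1.3 0 0 0 0;0 0 0 0 0 0 0"}}

```text
time_s: 9.68
ee_pos: [0.5993, -0.1503, 0.1081]
tool_rot: [-0.096, 0.887, 0.218, 0.395]
contact_force: [-4.2, -2.5, -4.7]
width: -0.0002
```

Call:
{"fn": "play_rows", "kwargs": {"series": "-2.5 0 1 0 0 0 0;-2.5 0 1 0 0 0 0;-2 0 0 0 0 0 0;0 0 0 0 0 0 0"}}

```text
time_s: 10.02
ee_pos: [0.5974, -0.1521, 0.1025]
tool_rot: [-0.096, 0.887, 0.218, 0.396]
contact_force: [-0.2, 0.3, 0.6]
width: 0.0001
```

```bash
python3 - <<'E'
from h import *
rep();p,r=cur();a=.147+.35
ring=np.r_[piv-.175*np.array([np.cos(a),np.sin(a)]),.113];print("tool rel to ring (tool axes mm)",r.inv().apply(p-ring)*1e3)
I,D=get_image("top");stem(I,(356,192,386,218))
I,D=get_image("wrist");J,_=get_image("side")
cv2.imwrite("pics/i.png",np.hstack([cv2.resize(I[120:330,140:420],(400,300)),cv2.resize(J[170:320,210:410],(400,300))]))
E
```

```text
q [-0.69   0.157  2.255  1.249  0.807 -0.56 ] p [ 0.5974 -0.1521  0.1025] F [-0.2  0.3  0.6] r 0.1529 ang 0.352 toolyaw 0.332 slant 41.9 t 10.02
tool rel to ring (tool axes mm) [ 6.97084147 -0.12109066 23.50075902]
85 [10, 7, 7, 8, 30] [369.  202.4] ang 0.347 r 0.0983
```

View pics/i.png

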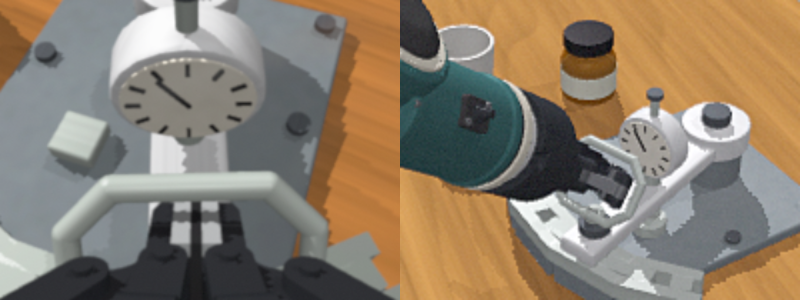

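The pin is home and the gauge is over the disc: the foot sits above it at (650,225) in the side crop. The finger is free and centred in the ring, so I back it out along its axis.

Call:
{"fn": "play_rows", "kwargs": {"series": "-3 0 0 0 0 0 0;-3 0 0 0 0 0 0;0 0 -6 0 0 0 0;0 0 -10 0 0 0 0;0 0 -12 0 0 0 0;0 0 -12 0 0 0 0;0 0 -12 0 0 0 0;0 0 -12 0 0 0 0"}}

```text
time_s: 10.83
ee_pos: [0.5499, -0.1765, 0.141]
tool_rot: [-0.096, 0.887, 0.218, 0.395]
contact_force: [0.6, -0.5, 0.7]
width: 0.0
```

```bash
python3 - <<'E'
from h import *
rep();p,r=cur();a=.147+.35
ring=np.r_[piv-.175*np.array([np.cos(a),np.sin(a)]),.113];print(r.inv().apply(p-ring)*1e3)
E
```

```text
q [-0.802  0.048  2.28   1.125  0.91  -0.493] p [ 0.5499 -0.1765  0.141 ] F [ 0.6 -0.5  0.7] r 0.2062 ang 0.346 toolyaw 0.332 slant 42.0 t 10.83
[ -0.06899755  -0.31960688 -41.97084418]
```

Clear of the ring. I back off further and then check.

Call:
{"fn": "play_rows", "kwargs": {"series": "0 0 -15 0 0 0 0;0 0 -15 0 0 0 0;0 0 -15 0 0 0 0;0 8 -15 0 0 0 0;0 8 -10 0 0 0 0;0 0 0 0 0 0 0"}}

```text
time_s: 11.33
ee_pos: [0.5124, -0.2174, 0.1894]
tool_rot: [-0.093, 0.887, 0.218, 0.396]
contact_force: [0.3, 0.7, -0.8]
width: -0.0001
```

```bash
python3 - <<'E'
from h import *
rep()
I,D=get_image("top");stem(I,(356,192,386,218));J,_=get_image("side")
for q in("ring","gauge_foot","block"):
    print(q,[(round(r["score"],2),np.round(r["location"])) for r in spot_in("side",q)[:1]])
a=.497
for z in(.113,.123):
  for dr,dz in((.158,.021),(.192,-.021)):
    print("pred side crop",z,np.round((proj("side",np.r_[piv-dr*np.array([np.cos(a),np.sin(a)]),z+dz])-[210,170])*3))
A=cv2.resize(I[150:290,230:430],(571,400))[:, :400];B=cv2.resize(J[170:303,210:343],(400,400))
cv2.imwrite("pics/j.png",np.hstack([cv2.resize(I[150:283,260:393],(400,400),interpolation=cv2.INTER_CUBIC),B]))
E
```

```text
q [-0.928 -0.028  2.244  1.012  1.043 -0.435] p [ 0.5124 -0.2174  0.1894] F [ 0.3  0.7 -0.8] r 0.2592 ang 0.416 toolyaw 0.325 slant 42.0 t 11.33
85 [10, 7, 7, 8, 37] [369.  202.4] ang 0.347 r 0.0983
85 [13, 15, 10, 7, 17] [374.1 209.8] ang 0.362 r 0.1132
ring [(0.94, array([307., 273.]))]
gauge_foot [(0.92, array([336., 250.]))]
block [(0.58, array([316., 259.]))]
pred side crop 0.113 [319. 226.]
pred side crop 0.113 [279. 320.]
pred side crop 0.123 [319. 211.]
pred side crop 0.123 [278. 305.]
```

View pics/j.png

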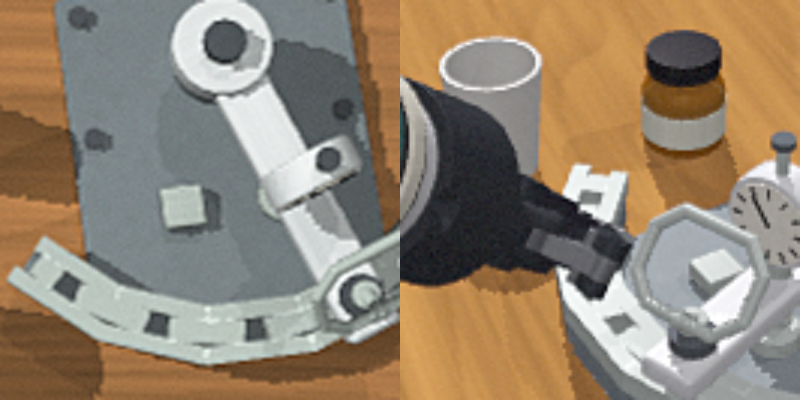

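The last picture shows the ring's upper bar at about (712,222) and the lower bar near (685,320). A fully home pin predicts rows 226 and 320; one 10 mm up predicts 211 and 305. So the pin is home, and the robot is clear of everything.

```bash
python3 -c "
from h import *
print(hand_in())"
```

```text
the job is handed in; nothing more can be done
None
```

The gauge arm is swung one hole (+0.35 rad, towards the robot's right) and stands over the round disc. The job is handed in, at about 11.5 s of the 51 s allowed. I put the closed fingertips through the pull ring without gripping, lifted the pin about 19 mm and swung the arm round. I then lowered the pin into the hole and backed out clear.

**Checks that agree**
- **Arm angle:** the stem position in the top camera changed by 0.363 rad from the start. That is within the pin's play in the holes and my measuring error of about 0.01 rad.
- **Pin:** it followed the finger down past the 10 mm level with only spring force. The ring's bars in the last side picture match the fully-home position to within about 4 pixels, against 15 pixels for a pin resting on the sector.
- **Forces:** readings stayed under about 10 N at the wrist, and the last one was sensor noise only, with the robot touching nothing.
- **Other objects:** the jar, the cup and the block looked undisturbed in the last pictures.

**Less certain**
- **Ring and stem readings:** readings during the swing disagreed by up to about 0.03 rad. I trusted the change in stem position over the single readings.
- **Disc and hammer:** the gauge hides most of the disc in the last picture, so I judged its place from the stand's geometry and the earlier views. The hammer was out of the last crops; the arm did not go near it at bench level.

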